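# Clear the clam shells off the chopping block

## Task

Clear the chopping block: sweep the three empty clam shells over its edge into the open steel pan that stands against it, pushing them along with your fingertips without picking up or lifting any. Leave the little ramekin standing where it is on the block, do not disturb the shaker, and finish with the hand clear of everything.

Things in the scene. Friction and masses are not known exactly. Their poses are not given: they have to be found in the camera images.
- block: Wooden chopping block fixed to the table, 280 mm along its x, 260 mm along its y, 50 mm high (its top is 50 mm above the table). Origin: centre of its underside; z up. Turned up to about 10 degrees from the world axes. One of its two y ends (+y or -y) has the pan against it, the other the tub.
- pan: Open rectangular steel scrap pan fixed on the table, square to the block: 300 mm along its x, 140 mm along its y, 45 mm high (rim 5 mm below the block's top), walls 3 mm and floor 3 mm thick. Its centre is 203 mm from the block's centre along the block's +y or -y (either side, varies), leaving a 3 mm gap between block and pan. Origin: centre of its underside; x and y parallel to the block's.
- tub: Closed plastic tub with a flat lid, fixed on the table against the block's other y end, 300 x 140 mm over the lid, 45 mm high. Not a place for shells. Origin: centre of its underside.
- shell1_center (a point): Empty clam half shell lying dome up on the block: round dome with fan ribs, 42 mm across at its foot, 18 mm high, steep-sided in the lowest 8 mm, light (10 to 20 g); it slides. This point: its centre, 9 mm above its foot, z up when it lies dome up. The three shells and the ramekin stand in four lanes about 66 mm apart across the block's x, any one in any lane, each within about 50 mm of the block's middle along y, so each lane to the pan is free.
- shell2_center (a point): Second clam shell, the same.
- shell3_center (a point): Third clam shell, the same.
- ramekin: Small round terracotta ramekin (open bowl), 60 mm across, 32 mm high, loose, standing on the block in one of the four lanes. Leave it. Origin: centre of its underside.
- shaker: Glass shaker with a steel cap, 43 mm across, 60 mm high, loose, standing on the lid of the tub. Leave it. Origin: centre of its underside.

How it is judged:
By the outcome, as a careful person would: the job done as asked, in the order asked, and still so for the second after the job is handed in, with the robot touching nothing.
It also fails if it takes over 54 s, if anything falls off the work surface, if the arm or the gripper's body presses on something with over 40 N, if the wrist force passes 120 N, or if a joint passes its speed limit or range.

## Robot

A 6-joint arm with a two-finger parallel gripper is mounted at the origin on the work surface. World frame = base frame: x ahead of the robot, y to its left, z up, the work surface at z = 0. Lengths are in m, angles in degrees, forces in N, time in s.
With the tool pointing down it reaches from about 0.4 to 0.825 m from the base axis. Payload 7 kg.
Tool frame: the origin (TCP) lies midway between the tips of the shut fingers; the grasp point (between the pads) lies 19 mm behind it; z points along the fingers, y is the direction in which the jaws open and shut (so a half turn about z gives the same grasp; the last joint's range is limited). The gripper opens to 88 mm and grips with 3 to 60 N. Pads are 19 mm wide; open, the fingers measure 130 mm over their backs; the gripper's body (78 mm by 193 mm) begins 47 mm behind the grasp point.
Start: joints at [16.507, 20.546, 0.682, 0, -70.136, -16.507], TCP at [0.675, -0, 0.227] pointing down, gripper open.
Joint ranges: [-176.03, 176.03], [-82.01, 121.73], [-58.28, 71.71], [-173.87, 95.51], [-174.79, -0.11], [-173.66, 173.66]. Speed limits (degrees/s): [136.94, 136.94, 172.46, 180, 180, 180].

## Interface

Orientations are given as a 3x3 rotation matrix whose columns are the frame's x, y, z axes.
In Python, from rig import robot gives the robot as it stands. Calls block until the motion is done:
- robot.goto(position, orientation): joint-space move of the TCP to a pose.
- robot.servo_line(position, ori=None, speed=0.15): straight line of the TCP; ori=None keeps the orientation; speed is the mean speed in m/s.
- robot.movej(angles): joint-space move.
- robot.move_gripper(opening): opening from 0.0 (shut) to 1.0 (fully open); the grip force is fixed at half the most; returns when the fingers have stopped.
- robot.dwell(seconds).
- robot.ik(position, orientation): joint angles nearest the present ones, or None.
- robot.grab_frame(name): name is "scene" or "side" or "wrist"; returns (picture, depth): 400x640x3 uint8, red, green, blue; 400x640 float32, m along the optical axis (not along the pixel's ray), 0 where there is no reading.
- robot.camera_info(name): a dict with "vfov" (degrees; the focal length in pixels is half the picture's height over the tangent of half this angle, whatever the lens; pixels are square), "cx", "cy" (the principal point, pixels), "view" (4x4, takes a point from world to camera coordinates); the wrist camera has in their place "T_tool_cam" (4x4, takes a point from camera to tool coordinates, whose origin is the TCP and whose axes are the flange's). Camera axes: x right, y down, z forward; pixel columns grow to the right and rows downward; lengths in m; the calibration is good to about 2 mm. The wrist camera is an equidistant fisheye: a pixel r from the principal point sees the ray r / f radians off the axis. A picture is of the moment at which its call begins: read the wrist's pose just before it. camera_info takes no time and is no camera call.
A pose or a line that the arm cannot do raises robot.Unreachable and nothing moves.
- robot.job_done(): hands the job in, once; it reports no verdict.
Readings, each from a call of its own:
- robot.read_t(): time.
- robot.read_qpos(): joint angles.
- robot.read_qvel(): joint speeds.
- robot.read_effort(): joint torques, N m.
- robot.read_position(): TCP position.
- robot.read_tcp_rot(): TCP orientation.
- robot.read_force(): force on the tool from outside, world axes, zero at the start.
- robot.read_ft_torque(): the same for the moment, N m.
- robot.read_grip_width(): opening from 0.0 (shut) to 1.0 (fully open).
Only numpy, scipy, OpenCV 4.12 (cv2) and the standard library are available. Lean on these libraries where they do the work, as an engineer would, in place of code of your own. Each camera call takes 0.05 s, during which the arm holds its last target.

## Working session

There is one attempt and no reset: what is moved stays moved. The work goes in short steps, each a Python script; the robot and the scene stay as the last script left them, time stands still between calls to the robot, and variables do not carry over. Pictures are saved under pics/ and viewed, and the job is handed in when it is done.

```bash
ls; mkdir -p pics; python3 - <<'E'
from rig import robot
import numpy as np,cv2
for n in("scene","side"):
    p,d=robot.grab_frame(n); np.savez(f"{n}0.npz",p=p,d=d); cv2.imwrite(f"pics/{n}0.png",p[:,:,::-1])
    print(n,robot.camera_info(n), (d>0).mean())
print(robot.read_t())
E
```

```text
pics
scene {'vfov': 53.23302981152271, 'cx': 322.2907715312408, 'cy': 209.5429189326454, 'view': array([[-0.2389816 ,  0.97101386, -0.00445863,  0.13255763],
       [ 0.75742345,  0.18353652, -0.62659721, -0.40056066],
       [-0.60761625, -0.15312228, -0.77933052,  1.12903655],
       [ 0.        ,  0.        ,  0.        ,  1.        ]])} 0.9959296875
side {'vfov': 44.70791268956502, 'cx': 329.69536027485265, 'cy': 196.8103826201399, 'view': array([[-8.95816479e-01, -4.44423568e-01, -7.26736201e-04,
         5.35898842e-01],
       [-2.44730042e-01,  4.94661531e-01, -8.33916768e-01,
         1.98125378e-01],
       [ 3.70971754e-01, -7.46858529e-01, -5.51889749e-01,
         6.55883754e-01],
       [ 0.00000000e+00,  0.00000000e+00,  0.00000000e+00,
         1.00000000e+00]])} 0.99614453125
0.1
```

View pics/scene0.png

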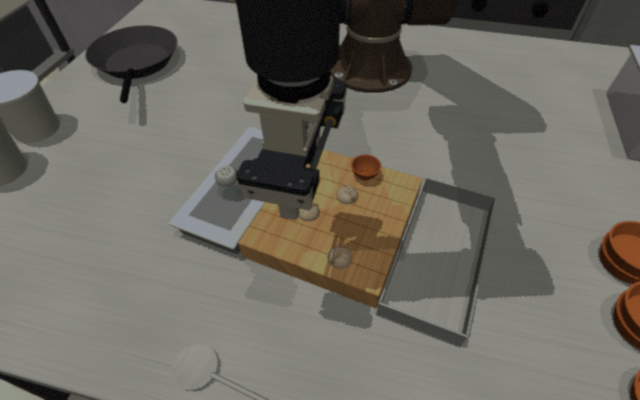

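View pics/side0.png

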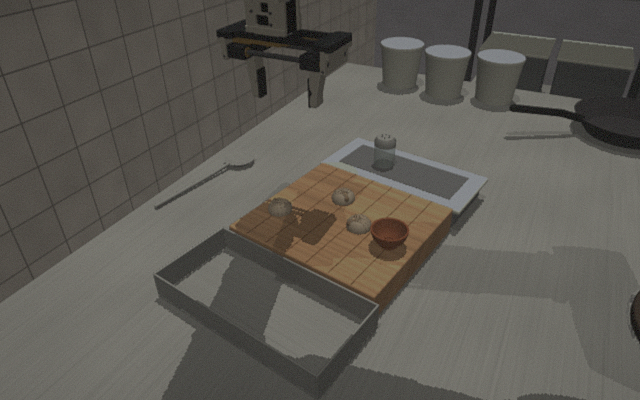

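Scene: block in the middle and pan on the right (+y). Shells are at about (340,257), (309,212) and (347,194), the ramekin at (366,166), the shaker at (226,176) on the tub. Side: shells at (279,208), (343,198) and (358,224), ramekin at (389,234). Next I turn the depth into points above the block's top.

```bash
cat > h.py <<'E'
import numpy as np,cv2
from rig import robot
def cloud(n,d):
    c=robot.camera_info(n); f=200/np.tan(np.radians(c["vfov"]/2))
    v,u=np.mgrid[:400,:640]; P=np.stack([(u-c["cx"])/f*d,(v-c["cy"])/f*d,d],-1)
    V=c["view"]; return (P-V[:3,3])@V[:3,:3]
E
python3 - <<'E'
from h import *
for n in("scene","side"):
    z=np.load(n+"0.npz"); W=cloud(n,z["d"]); p=z["p"]; Z=W[...,2]; ok=z["d"]>0
    hsv=cv2.cvtColor(p,cv2.COLOR_RGB2HSV)
    # block top: wood colour, height
    top=(ok&(abs(Z-.05)<.006)&(hsv[...,1]>90)&(W[...,0]>.3)).astype(np.uint8)
    nn,l,st,ce=cv2.connectedComponentsWithStats(top); k=1+np.argmax(st[1:,4])
    q=W[l==k]; r=cv2.minAreaRect((q[:,:2]*1000).astype(np.float32)); print(n,"block",r,"z",np.median(q[:,2]))
    hi=(ok&(Z>.056)&(Z<.12)&(W[...,0]>.4)&(W[...,0]<.95)&(abs(W[...,1])<.35)).astype(np.uint8)
    nn,l,st,ce=cv2.connectedComponentsWithStats(hi)
    for i in range(1,nn):
        if st[i,4]>60:
            q=W[l==i]; c,rad=cv2.minEnclosingCircle((q[:,:2]*1000).astype(np.float32)); print(st[i],ce[i].round(),np.round(c),round(rad),q[:,2].max().round(3))
    rim=ok&(abs(Z-.045)<.006)&(hsv[...,1]<60)&(W[...,0]>.4)&(W[...,0]<.95)&(W[...,1]>.05)&(W[...,1]<.5)
    q=W[rim]; print("rim",cv2.minAreaRect((q[:,:2]*1000).astype(np.float32)))
E
```

```text
scene block ((559.9967651367188, 27.618942260742188), (259.78643798828125, 279.5101013183594), 80.44776916503906) z 0.049910501453769573
[351 154  31  26 581] [366. 166.] [465.  65.] 30 0.084
[215 166  26  32 597] [227. 181.] [ 567. -179.] 22 0.108
[337 185  21  18 283] [347. 193.] [527.  42.] 20 0.071
[299 203  21  17 193] [310. 212.] [585. -17.] 20 0.069
[328 246  24  21 393] [340. 256.] [665.  57.] 20 0.071
rim ((586.09130859375, 191.71351623535156), (212.8900604248047, 301.9095153808594), 80.64539337158203)
side block ((558.4176025390625, 29.722434997558594), (259.4022216796875, 277.88690185546875), 80.55352783203125) z 0.050476345295059837
[374 133  22  31 594] [384. 148.] [ 567. -177.] 21 0.107
[331 187  24  16 273] [343. 195.] [582. -19.] 20 0.07
[268 198  24  17 303] [279. 205.] [664.  58.] 20 0.07
[ 346  213   63   36 1274] [381. 229.] [491.  58.] 56 0.084
rim ((586.7551879882812, 186.91824340820312), (223.5596466064453, 303.2229919433594), 80.54379272460938)
```

Both views agree to about 2 mm. The block is at (559, 28.5) mm, turned −9.5°, with the pan at +y. In block coordinates the shells are at (100,46), (33,−42) and (−34,8), the ramekin at (−99,20). I'll start with the outer shell, with the fingers open about 14 mm so they cradle it.

```bash
cat >> h.py <<'E'
a=np.radians(-9.5); bx=np.array([np.cos(a),np.sin(a)]); by=np.array([-bx[1],bx[0]]); C=np.array([.5592,.0285])
def B(x,y,z): return np.append(C+bx*x/1000+by*y/1000,z)
R0=robot.read_tcp_rot()
s=np.sign(R0[:2,1]@bx) if abs(R0[:2,1]@bx)>.5 else 1
Y=np.append(s*bx,0); Z_=np.array([0,0,-1.]); R=np.column_stack([np.cross(Y,Z_),Y,Z_])
def sweep(x,y):
    y0=y-21-9.5-20
    robot.goto(B(x,y0,.13),R)
    robot.servo_line(B(x,y0,.0535),speed=.1)
    print("down",robot.read_position().round(4),robot.read_force().round(1))
    for ye in (60,110,152):
        robot.servo_line(B(x,ye,.0535),speed=.09)
        print(ye,robot.read_force().round(1))
    robot.servo_line(B(x,146,.0535),speed=.1)
    robot.servo_line(B(x,146,.14),speed=.2)
    print("t",robot.read_t())
def snap(k):
    for n in("scene","side"):
        p,d=robot.grab_frame(n); np.savez(f"{n}{k}.npz",p=p,d=d); cv2.imwrite(f"pics/{n}{k}.png",p[:,:,::-1])
E
python3 - <<'E'
from h import *
print(R0.round(2),R.round(2))
robot.move_gripper(.16); print(robot.read_grip_width())
sweep(100,46); snap(1)
E
```

```text
[[-0. -1. -0.]
 [-1.  0. -0.]
 [ 0.  0. -1.]] [[-0.17 -0.99  0.  ]
 [-0.99  0.17  0.  ]
 [-0.    0.   -1.  ]]
0.1582245389218145
down [0.6577 0.0076 0.0543] [ 0.3  0.5 -0.1]
60 [-0.7 -0.3 -1.1]
110 [ 0.5  0.9 -0.7]
152 [-0.1 -0.6  0.3]
t 5.7917
```

```bash
python3 -c "
import cv2,numpy as np
a=cv2.imread('pics/scene1.png')[120:350,160:520];b=cv2.imread('pics/side1.png')[120:400,140:500]
cv2.imwrite('pics/c1.png',np.hstack([cv2.copyMakeBorder(a,0,50,0,0,0),b]))"
```

```text
(no output)
```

View pics/c1.png

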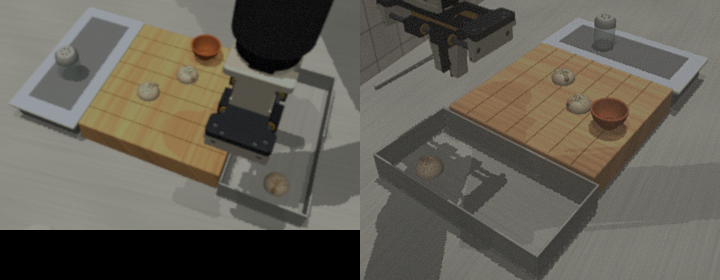

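The first shell lies in the pan, at crop (276,184) in the scene view and (428,167) in the side view. The others haven't moved. I'll sweep the next two, raising the hand between them.

```bash
python3 - <<'E'
from h import *
robot.servo_line(B(33,-90,.18),ori=R,speed=.2)
sweep(33,-42)
robot.servo_line(B(-33,-40,.18),ori=R,speed=.2)
sweep(-34,8)
robot.servo_line(B(0,160,.3),speed=.2)
snap(2); print(robot.read_t())
for n in("scene","side"):
    z=np.load(n+"2.npz"); W=cloud(n,z["d"]); Z=W[...,2]
    hi=((z["d"]>0)&(Z>.056)&(Z<.12)&(W[...,0]>.4)&(W[...,0]<.95)&(abs(W[...,1])<.35)).astype(np.uint8)
    nn,l,st,ce=cv2.connectedComponentsWithStats(hi)
    for i in range(1,nn):
        if st[i,4]>30:
            q=W[l==i]; c,rad=cv2.minEnclosingCircle((q[:,:2]*1000).astype(np.float32)); print(n,ce[i].round(),np.round(c),round(rad),q[:,2].max().round(3))
a=cv2.imread('pics/scene2.png')[120:350,160:520];b=cv2.imread('pics/side2.png')[120:400,140:500]
cv2.imwrite('pics/c2.png',np.hstack([cv2.copyMakeBorder(a,0,50,0,0,0),b]))
E
```

```text
down [ 0.5771 -0.0681  0.0542] [ 0.  -0.2  0.8]
60 [-0.  -0.2 -0.2]
110 [ 0.7 -1.2 -0.3]
152 [ 0.3 -0.2 -0.3]
t 12.5167
down [ 0.5192 -0.0077  0.0542] [-0.4  0.   0.3]
60 [ 0.   0.1 -0.5]
110 [-0.4 -0.1  0.1]
152 [ 0.1 -0.4  0.3]
t 18.3583
19.4333
scene [366. 166.] [465.  65.] 30 0.084
scene [228. 181.] [ 567. -179.] 22 0.108
side [384. 148.] [ 568. -177.] 22 0.107
side [389. 232.] [467.  65.] 31 0.085
```

View pics/c2.png

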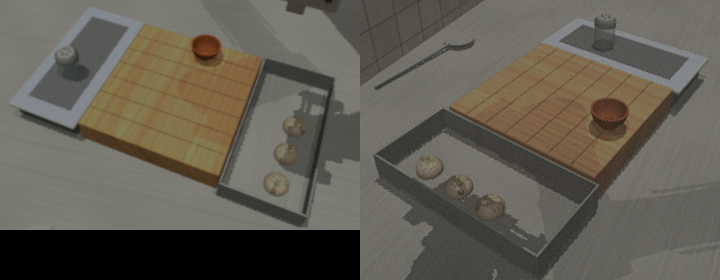

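All three shells are in the pan, at scene crop (276,184), (285,154) and (293,126). The ramekin and shaker are where they were, and the hand is up and clear.

```bash
python3 -c "
from rig import robot
print(robot.read_force().round(1)); robot.job_done()"
```

```text
[0.2 0.6 0.2]
the job is handed in; nothing more can be done
```

The block is clear: I pushed all three clam shells along their lanes with the nearly closed fingertips, over the edge and into the pan, without lifting any.

The last scene and side pictures show all three shells in the pan and none left on the block. The ramekin measures (465, 65) mm and the shaker (567, −179) mm in the scene view, the same as at the start. The side view agrees to about 2 mm.

The hand finished about 0.3 m up and clear of everything. Wrist force readings were 1.4 N or less, and the job took about 19.5 s. No checks failed or disagreed in the end. The first side-view measurement had merged the ramekin with the shell beside it, so I used the scene view for those two.

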